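Set the antenna tuner's coil tap to its detent and hold it

TASK

Pull the antenna tuner's drawer out as far as it goes by its bar handle. Then take the red knob of the tap slider between the fingers and slide it along its rail (to the left as seen from the robot) until its ball clicks into the notch by the yellow tab; do not run it on past the notch. Finish while still gripping the knob, holding it still at the notch with the drawer out, and leave the mug, the hand microphone and the pen where they are.

Things in the scene. Friction and masses are not known exactly. Their poses are not given: they have to be found in the camera images.
- case_front (a point): middle of the front top edge of the beige steel tuner case, which is fixed to the table: 248 mm deep (from here to +x), 380 wide, 85 high. Its one drawer faces the robot. x points from the drawer front into the case, y along the front (+y to the robot's left), z up; all points of the drawer share these axes.
- drawer_handle (a point): centre of the drawer's handle: a level steel bar along y, 11 mm thick, 120 mm long, 35 mm in front of the black drawer front, on standoffs 51 mm either side of the centre; 55 mm above the table, 30 mm below the top of the case. The drawer front's top edge is 80 mm above the table. The drawer comes out along -x.
- drawer (a joint): how far the drawer is out, in m: 0 shut, 0.140 fully out at its stop. It slides with 2 to 4 N of friction and stays where it is left. Its side walls are 22 mm high, 178 mm either side of its middle.
- tap_slider: red knob of the slider, in the drawer (out of sight till it is opened): a block 30 mm in x, 22 in y, 34 high, origin at its centre, 61 mm above the table, free on all sides. White saddle below it, 46 x 36 mm, top 20 mm under the knob's centre, with a small red line. Its rail runs along y, 107 mm behind the handle bar. Starts 30 to 120 mm to the -y side of the notch.
- notch (a point): where the knob's centre stands when the ball is seated; moves with the drawer. The slider runs with about 3 N of friction. Moving +y, from 6 mm before the notch this eases as the ball drops in, turning to a pull of 1 to 3 N forward; past the centre it resists steeply, and takes 12 to 17 N to drive out (the ball pops up 4 to 5 mm past and runs on).
- yellow_tab (a point): top of the yellow tab that marks the notch: 4 mm wide (y), 24 mm long (x), its centre 38 mm in +x from the rail's line, its top 19 mm lower than the knob's centre. It is level in y with the notch: tab and red line meet when the ball is seated. The two rounded lips of the notch on the rail are yellow too, 12 mm apart.
- mug: blue mug 76 mm across and 90 mm high, loose on the table to the right of the tuner; origin under its centre. Leave it alone.
- microphone: black hand microphone 55 x 90 x 28 mm lying on the table to the left of the tuner; origin under its centre. Leave it alone.
- pen: red pen 130 mm long and 10 mm thick lying on a white writing pad 8 mm thick at the robot's right; origin under its middle. Leave it alone.

How it is judged:
By the outcome, as a careful person would: the job done as asked, in the order asked, and still so for the second after the job is handed in, while the arm keeps its last pose, push and grip.
It also fails if it takes over 64 s, if anything falls off the work surface, if the arm or the gripper's body presses on something with over 40 N, if the wrist force passes 120 N, or if a joint passes its speed limit or range.

ROBOT

A 7-joint arm with a two-finger parallel gripper is mounted at the origin on the work surface. World frame = base frame: x ahead of the robot, y to its left, z up, the work surface at z = 0. Lengths are in m, angles in degrees, forces in N, time in s.
With the tool pointing down it reaches from about 0.425 to 0.875 m from the base axis. Payload 4.7 kg.
Tool frame: the origin (TCP) lies at the very end of the fingers, on their centre line; the grasp point (between the pads) lies 19 mm behind it (env.grasp_offset is the distance from the TCP to the grasp point, in m); z points along the fingers, y is the line along which they close (so a half turn about z gives the same grasp; the last joint's range is limited). The gripper opens to 87 mm and grips with 3 to 60 N. Pads are 19 mm wide; open, the fingers measure 117 mm over their backs; the gripper's body (75 mm by 190 mm) begins 51 mm behind the grasp point.
Start: joints at [-74.937, 18.392, -4.016, 83.108, 1.295, 78.541, -3.26], TCP at [0.16, 0.63, 0.223] pointing down, gripper open.
Joint ranges: [-163.93, 163.93], [-17.29, 119.83], [-79.2, 71.16], [3.27, 140.29], [-89.18, 269.18], [5.43, 117.66], [-154.24, 154.24]. Speed limits (degrees/s): [147.25, 147.25, 180, 180, 180, 180, 180].

INTERFACE

Orientations are given as [roll, pitch, yaw] about the fixed x, y, z axes, in that order (R = Rz(yaw) Ry(pitch) Rx(roll)).
In Python, from cell import env gives the robot as it stands. The module is installed in compiled form; this text tells all that it offers.
- The arm moves only by the tool drive_tool, never from a script. Its argument "moves" is one flat list of numbers, 5 for each row, row after row: the shift along the tool's x, y, z in units of 40 mm (1.0 is 40 mm), then the turn about the tool's z in units of 10 degrees (1.0 is 10 degrees), then the finger opening in mm, from 0 to 87. A call has 1 to 5 rows; each row is the pose to reach, as a shift and turn from the pose commanded when the call began, along the tool's axes at that moment; what a row does not reach only later rows make up. A row lasts 1/8 s, in which the tool goes at most 62.5 mm and 10.7 degrees, less where a joint would pass 70% of its speed; a pose out of reach is approached as far as the arm can. A call with a gripper value outside its range is refused whole. The fingers move at their own pace and stop on an object; "squeeze" is the grip in N (left out, the last holds). Time passes only in rows, so rows that repeat a pose let the fingers close. It gives the time, the measured TCP pose, the force, the opening and the grip force at its end, in the units of the state.
- env.get_obs(): the state, without advancing time (a new reading comes with each control period).
- env.read_camera(name): name is "side" or "top" or "wrist"; returns (picture, depth): 420x560x3 uint8, red, green, blue; 420x560 float32, m along the optical axis (not along the pixel's ray), 0 where there is no reading.
- env.camera_model(name): a dict with "K" (3x3 intrinsics, pixels), "rvec" (rotation vector, rad) and "tvec" (3), from world to camera coordinates, as OpenCV has them; the wrist camera has in their place "tool_from_camera" (4x4, takes a point from camera to tool coordinates, whose origin is the TCP and whose axes are the flange's). Camera axes: x right, y down, z forward; pixel columns grow to the right and rows downward; lengths in m; the calibration is good to about 2 mm. A picture is of the moment at which its call begins: read the wrist's pose just before it. camera_model takes no time and is no camera call.
- env.sign_off(): hands the job in; it is judged then, once.
The state is a dict: "time_s": time; "qpos": joint angles; "joint_velocities": joint speeds; "effort": joint torques, N m; "tool_pos": TCP position; "tool_rot": TCP orientation; "force": force on the tool from outside, world axes, zero at the start; "wrist_torque": the same for the moment, N m; "grip_width": finger opening in m; "grasp_force": force on a finger pad.
Only numpy, scipy, OpenCV 4.12 (cv2) and the standard library are available. Lean on these libraries where they do the work, as an engineer would, in place of code of your own. Each camera call takes 0.05 s, during which the arm holds its last target. There are 200 camera calls.

## Working session

There is one attempt and no reset: what is moved stays moved. The work goes in short steps, Python scripts to look and compute and a tool call to move; the robot and the scene stay as the last step left them, time stands still between calls to the robot, and variables do not carry over. Pictures are saved under pics/ and viewed, at most 10 in all, crops included, and the job is handed in when it is done.

Besides the shell and the picture viewer there is one more tool, called after ">>>" as name(argument=value, ...) on one line, values as JSON. drive_tool: Moves the arm, as the interface text tells. Its arguments: {"type":"object","properties":{"moves":{"type":"array","items":{"type":"number"}},"squeeze":{"type":"number"}},"required":["moves"]}

```bash
mkdir -p pics
cat > h.py <<'E'
import numpy as np, cv2
from cell import env
from scipy.spatial.transform import Rotation as R
def cam(name):
    m=env.camera_model(name);K=np.array(m["K"],float)
    if name=="wrist":
        o=env.get_obs();T=np.eye(4);T[:3,:3]=R.from_euler('xyz',o["tool_rot"],degrees=True).as_matrix();T[:3,3]=o["tool_pos"]
        M=T@np.array(m["tool_from_camera"])
    else:
        W=np.eye(4);W[:3,:3]=cv2.Rodrigues(np.array(m["rvec"],float))[0];W[:3,3]=np.ravel(m["tvec"]);M=np.linalg.inv(W)
    im,d=env.read_camera(name);return im,d,K,M
def onplane(u,v,z,K,M):
    r=M[:3,:3]@np.linalg.inv(K)@np.array([u,v,1.]);c=M[:3,3];return c+r*(z-c[2])/r[2]
def cloud(d,K,M):
    v,u=np.mgrid[:d.shape[0],:d.shape[1]]
    p=np.stack([(u-K[0,2])/K[0,0]*d,(v-K[1,2])/K[1,1]*d,d],-1)
    return p@M[:3,:3].T+M[:3,3]
def save(n,im): cv2.imwrite(f"pics/{n}.png",im[...,::-1])
E
python3 - <<'E'
from h import *
print(env.get_obs())
a=[]
for n in("top","side"):
    im,d,K,M=cam(n);np.savez(f"{n}0.npz",im=im,d=d,K=K,M=M);save(n+"0",im);print(n,M[:3,3],M[:3,:3].round(2).tolist())
E
```

```text
{'time_s': 0.0, 'qpos': array([-74.93822545,  18.43957724,  -4.01420848,  83.17571293,
         1.29502114,  78.54024419,  -3.25925148]), 'joint_velocities': array([ 0.04061797,  0.1434564 , -0.06931745, -0.03092568, -0.16945227,
       -0.05099633, -0.10061673]), 'effort': array([ 4.14947754e-04, -4.91282988e+01, -4.03995272e-01, -3.12522161e+01,
       -6.41465862e-02,  4.35140566e-02,  1.51368263e-04]), 'tool_pos': array([0.15996895, 0.62943248, 0.22144836]), 'tool_rot': array([-1.79889705e+02,  6.20519650e-03,  1.65747496e+02]), 'force': array([-0.32603862, -0.1517327 , -0.18071196]), 'wrist_torque': array([ 0.00643847, -0.01802609, -0.05256882]), 'grasp_force': 0.0, 'grip_width': 0.08713382465382376}
top [ 0.34493721 -0.02917177  1.30886045] [[-0.03, -0.99, 0.15], [-1.0, 0.03, 0.01], [-0.01, -0.15, -0.99]]
side [ 0.48513679 -0.73534451  0.96630048] [[1.0, -0.05, 0.06], [-0.07, -0.77, 0.64], [0.01, -0.64, -0.77]]
```

View pics/top0.png

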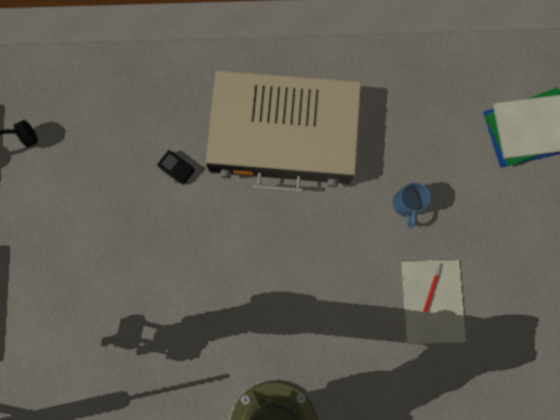

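View pics/side0.png

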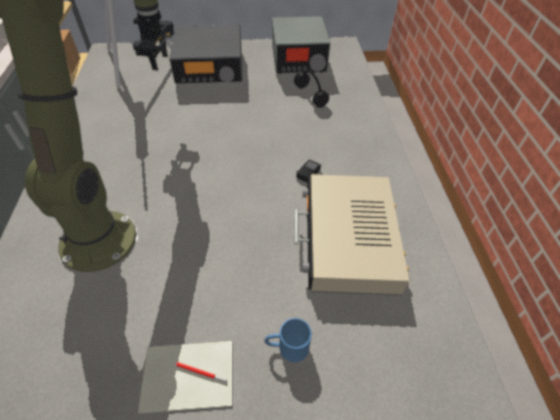

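The top view shows the case with its front edge from about (207,165) to (355,177) and the handle bar from (254,187) to (302,189). The microphone is at (177,166) and the mug at (412,200). Next I measure the case and the handle.

Run:
```python
from h import *
z=np.load("top0.npz");im,d,K,M=[z[k] for k in("im","d","K","M")]
P=cloud(d,K,M)
m=(abs(P[...,2]-.085)<.012)&(P[...,0]>.5)&(d>0);m=cv2.morphologyEx(m.astype(np.uint8),cv2.MORPH_OPEN,np.ones((9,9)))
c=max(cv2.findContours(m,0,1)[0],key=cv2.contourArea)[:,0]
Q=np.array([onplane(u,v,.085,K,M)[:2] for u,v in c],np.float32)
r=cv2.minAreaRect(Q);print("rect",r);print(cv2.boxPoints(r).round(4), np.median(P[m>0][:,2]))
# handle: bar pixels
h=(P[...,2]>.04)&(P[...,2]<.075)&(d>0);h[:178]=0;h[210:]=0;h[:,:230]=0;h[:,325:]=0
v,u=np.nonzero(h);print(len(u), u.min(),u.max(),v.min(),v.max())
hsv=cv2.cvtColor(im,cv2.COLOR_RGB2GRAY).astype(int)
print(hsv[180:196,[258,270,280,290,298]].T)
# bright threshold
b=np.zeros_like(hsv);b[182:193,248:308]=hsv[182:193,248:308]>125
v,u=np.nonzero(b)
if len(u):
  W=np.array([onplane(x,y,.057,K,M) for x,y in zip(u,v)]);print("bar",cv2.minAreaRect(W[:,:2].astype(np.float32)),W.mean(0))
for n,(y0,y1,x0,x1) in dict(mug=(180,225,390,432),mic=(150,184,155,196)).items():
  q=P[y0:y1,x0:x1].reshape(-1,3);q=q[q[:,2]>.015];print(n,q.min(0),q.max(0))
```

```text
rect ((0.7619831562042236, -0.0439094603061676), (0.38011422753334045, 0.26148805022239685), 83.56742858886719)
[[ 0.6108 -0.2181]
 [ 0.8706 -0.2474]
 [ 0.9132  0.1303]
 [ 0.6534  0.1596]] 0.08607669559231779
281 253 324 178 191
[[122 121 120 117 109 111 119 117 103  99 103 102 102 100 100 100]
 [102 102 101 102 101  99 106 118 118 102  98  99 103 102 103 103]
 [ 74  76  69  64  61  65  85 105 117 115 101  98  99  99 100 100]
 [ 96 101 102 100  85  65  66  88 107 116 110 103 100 101 101 103]
 [119 118 116 116 113 110 106 103 107 119 119 107 101 103 103 104]]
bar ((0.6054010391235352, 0.03523809835314751), (0.0, 0.0), 0.0) [0.60540104 0.0352381  0.057     ]
mug [ 0.34493721 -0.40490729  0.01539397] [ 0.59753129 -0.02917177  1.30886045]
mic [ 0.34493721 -0.02917177  0.0150748 ] [0.71660235 0.29589864 1.30886045]
```

```bash
cat >> h.py <<'E'
def go(p,yaw):
    o=env.get_obs();A=R.from_euler('xyz',o["tool_rot"],degrees=True).as_matrix()
    s=A.T@(np.array(p)-o["tool_pos"])/.04; t=(o["tool_rot"][2]-yaw+180)%360-180
    print("units",s.round(3),"turn",round(t/10,3),"rot",o["tool_rot"].round(2))
E
python3 - <<'E'
from h import *
z=np.load("top0.npz");K,M=z["K"],z["M"]
for u,v in [(253,187),(258,187.2),(270,187.6),(280,188.4),(290,189),(298,189.6),(302,189.8)]: print(onplane(u,v,.06,K,M))
go([.575,-.03,.223],83.6)
E
```

```text
[0.6022186  0.03771634 0.06      ]
[0.60132474 0.02482103 0.06      ]
[ 0.59939097 -0.00611547  0.06      ]
[ 0.59655463 -0.03184467  0.06      ]
[ 0.59424583 -0.05756646  0.06      ]
[ 0.59208528 -0.07811895  0.06      ]
[ 0.59126784 -0.08839876  0.06      ]
units [-1.4115e+01 -1.3425e+01 -1.0000e-02] turn 8.215 rot [-1.7990e+02  1.0000e-02  1.6575e+02]
```

>>> drive_tool(moves=[-14.1, -13.4, 0, 8.2, 87, -14.1, -13.4, 0, 8.2, 87, -14.1, -13.4, 0, 8.2, 87, -14.1, -13.4, 0, 8.2, 87, -14.1, -13.4, 0, 8.2, 87])

```text
time_s: 0.72
tool_pos: [0.3274, 0.3635, 0.2223]
tool_rot: [-180.0, -0.0, 111.7]
force: [0.9, 0.4, 0.7]
grip_width: 0.0874
grasp_force: 0.0
```

```bash
python3 -c "
from h import *
go([.575,-.03,.223],83.6);print(env.get_obs()['tool_pos'])"
```

```text
units [-11.427   2.119  -0.018] turn 2.807 rot [-180.     -0.    111.67]
[0.32741118 0.36347572 0.22229216]
```

>>> drive_tool(moves=[-11.4, 2.1, 0, 2.8, 87, -11.4, 2.1, 0, 2.8, 87, -11.4, 2.1, 0, 2.8, 87, -11.4, 2.1, 0, 2.8, 87, -11.4, 2.1, 0, 2.8, 87])

```text
time_s: 1.35
tool_pos: [0.495, 0.1001, 0.2225]
tool_rot: [180.0, -0.0, 84.0]
force: [0.1, 0.2, -0.3]
grip_width: 0.0869
grasp_force: 0.0
```

```bash
python3 -c "
from h import *
go([.575,-.03,.223],83.6);print(env.get_obs()['tool_pos'])"
```

```text
units [-3.028  2.328 -0.014] turn 0.044 rot [ 1.7999e+02 -3.0000e-02  8.4040e+01]
[0.49496375 0.10012332 0.22249704]
```

>>> drive_tool(moves=[-3.0, 2.3, 0, 0, 87, -3.0, 2.3, 0, 0, 87, -3.0, 2.3, 0, 0, 26, -3.0, 2.3, 0, 0, 26, -3.0, 2.3, 0, 0, 26])

```text
time_s: 1.98
tool_pos: [0.5728, -0.0255, 0.2221]
tool_rot: [-179.9, -0.0, 84.1]
force: [0.3, 0.3, 0.2]
grip_width: 0.065
grasp_force: 0.0
```

```bash
python3 -c "
from h import *
o=env.get_obs();print(o['tool_pos'],o['tool_rot'])
im,d,K,M=cam('wrist');save('w1',im);np.savez('w1.npz',im=im,d=d,K=K,M=M)"
```

```text
[ 0.57281804 -0.02548007  0.22207567] [-1.79925176e+02 -4.71348140e-02  8.41132955e+01]
```

View pics/w1.png

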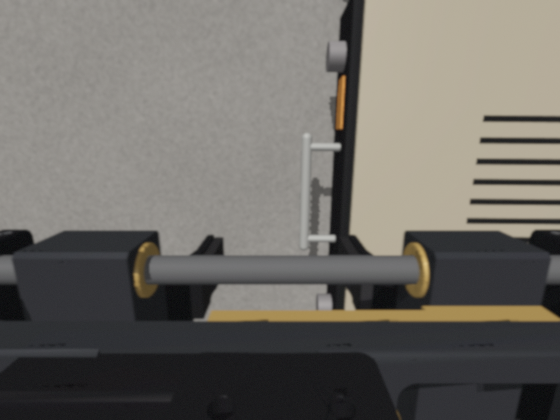

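The wrist view shows the bar from (306,135) to about (303,248), with standoffs at (325,147) and (320,238). The case's front edge runs from (363,0) to (347,280).

Run:
```python
from h import *
z=np.load("w1.npz");im,d,K,M=[z[k] for k in("im","d","K","M")]
P=cloud(d,K,M)
m=(P[...,2]>.05)&(P[...,2]<.066)&(d>0);m[:,:296]=0;m[:,316:]=0;m[250:]=0;m[:130]=0
q=P[m];print(len(q),q.min(0),q.max(0),np.median(q,0))
g=cv2.cvtColor(im,cv2.COLOR_RGB2GRAY).astype(float)
b=np.zeros(g.shape,bool);b[140:244,296:316]=g[140:244,296:316]>165
v,u=np.nonzero(b);print(len(u));W=np.array([onplane(x,y,.06,K,M) for x,y in zip(u,v)])
c=np.polyfit(W[:,1],W[:,0],1);print("bar yaw",-np.degrees(np.arctan(c[0])),c,W[:,1].min(),W[:,1].max())
for s in[(325,147),(320,238.5)]:print("standoff",onplane(*s,.06,K,M))
for s in[(306,134),(303,249)]:print("end",onplane(*s,.06,K,M))
e=[(np.nonzero(g[y,335:380]>110)[0]) for y in range(150,225,15)]
E=np.array([onplane(335+k[0],y,.085,K,M) for k,y in zip(e,range(150,225,15)) if len(k)]);print("edge",E)
```

```text
1226 [ 0.58782723 -0.08863975  0.05460008] [0.61372003 0.03914534 0.0626115 ] [ 0.59977283 -0.02088478  0.05958613]
291
bar yaw -5.326851443500692 [0.09323989 0.60166519] -0.08066451487248516 0.032123574182947964
standoff [0.6234792 0.0228673 0.06     ]
standoff [ 0.61101045 -0.07728071  0.06      ]
end [0.60481744 0.03805096 0.06      ]
end [ 0.59091108 -0.08785019  0.06      ]
edge [[ 0.64873763  0.01838229  0.085     ]
 [ 0.64712212  0.00405463  0.085     ]
 [ 0.6454681  -0.01061453  0.085     ]
 [ 0.64377419 -0.02563754  0.085     ]
 [ 0.64203892 -0.04102737  0.085     ]]
```

```bash
python3 -c "
from h import *
go([.598,-.025,.036],83.6);print(env.get_obs()['tool_pos'],env.get_obs()['grip_width'])"
```

```text
units [0.058 0.631 4.655] turn 0.058 rot [-1.7994e+02 -6.0000e-02  8.4180e+01]
[ 0.57281589 -0.02495412  0.22222548] 0.060890516121231746
```

>>> drive_tool(moves=[0.06, 0.63, 1.5, 0.06, 26, 0.06, 0.63, 2.5, 0.06, 26, 0.06, 0.63, 2.5, 0.06, 26, 0.06, 0.63, 2.5, 0.06, 26, 0.06, 0.63, 2.5, 0.06, 26], squeeze=30)

```text
time_s: 2.65
tool_pos: [0.6002, -0.0269, 0.1251]
tool_rot: [179.8, -0.1, 83.5]
force: [0.4, 0.8, -0.8]
grip_width: 0.0267
grasp_force: 0.0
```

Run:
```python
from h import *
go([.598,-.025,.036],83.6);print(env.get_obs()['tool_pos'],env.get_obs()['grip_width'])
im,d,K,M=cam('wrist');save('w2',im)
```

```text
units [ 0.037 -0.068  2.229] turn -0.014 rot [ 1.7977e+02 -8.0000e-02  8.3460e+01]
[ 0.60016477 -0.02686439  0.12514974] 0.026697603331606215
```

View pics/w2.png

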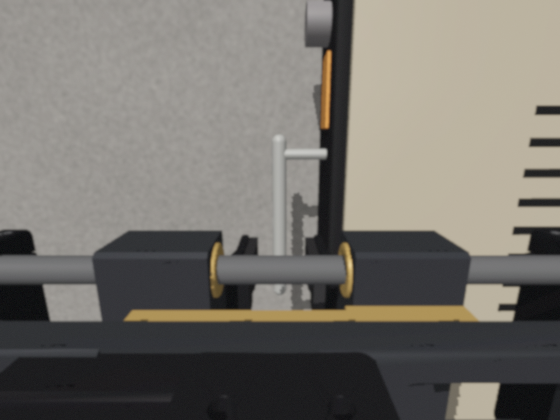

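The bar, at column 280, is centred between the fingers (inner faces near 257 and 306). I'll go down and close on it.

>>> drive_tool(moves=[0.04, -0.05, 1.2, 0, 26, 0.04, -0.05, 2.2, 0, 26, 0.04, -0.05, 2.2, 0, 26, 0.04, -0.05, 2.2, 0, 5, 0.04, -0.05, 2.2, 0, 5], squeeze=30)

```text
time_s: 3.32
tool_pos: [0.5988, -0.0255, 0.037]
tool_rot: [179.8, -0.1, 83.4]
force: [-0.1, 0.2, 0.1]
grip_width: 0.0131
grasp_force: 0.0
```

>>> drive_tool(moves=[0, 0, 0, 0, 5, 0, 0, 0, 0, 5, 0, -0.2, 0, 0, 5, 0, -0.4, 0, 0, 5])

```text
time_s: 3.82
tool_pos: [0.5833, -0.0238, 0.0368]
tool_rot: [179.7, -0.0, 83.4]
force: [2.2, -0.9, 8.3]
grip_width: 0.01
grasp_force: 30.0
```

>>> drive_tool(moves=[0, -0.5, 0, 0, 5, 0, -1.0, 0, 0, 5, 0, -1.5, 0, 0, 5, 0, -2.0, 0, 0, 5, 0, -2.5, 0, 0, 5])

```text
time_s: 4.45
tool_pos: [0.4839, -0.0126, 0.0367]
tool_rot: [179.6, -0.1, 83.4]
force: [2.8, -2.8, 11.9]
grip_width: 0.0099
grasp_force: 30.0
```

>>> drive_tool(moves=[0, -0.15, 0, 0, 5, 0, -0.3, 0, 0, 5, 0, -0.45, 0, 0, 5, 0, -0.6, 0, 0, 5])

```text
time_s: 4.95
tool_pos: [0.4642, -0.0103, 0.0369]
tool_rot: [179.1, -0.1, 83.4]
force: [21.4, -3.4, -14.9]
grip_width: 0.0101
grasp_force: 30.0
```

>>> drive_tool(moves=[0, -0.1, 0, 0, 5, 0, -0.1, 0, 0, 5, 0, -0.1, 0, 0, 5])

```text
time_s: 5.32
tool_pos: [0.4643, -0.0103, 0.037]
tool_rot: [178.6, -0.0, 83.4]
force: [25.8, -4.3, -19.7]
grip_width: 0.0099
grasp_force: 30.0
```

Run:
```python
from h import *
im,d,K,M=cam('top');save('top1',im[60:300,120:480].repeat(2,0).repeat(2,1));np.savez('top1.npz',im=im,d=d,K=K,M=M)
o=env.get_obs();print(o['tool_pos'],o['force'],o['tool_rot'],o['qpos'])
```

```text
[ 0.46431152 -0.01036072  0.03696905] [ 26.13750696  -3.40859059 -18.64157921] [ 1.78652049e+02 -2.04593732e-02  8.34145829e+01] [-37.74093642   5.81219743  37.34294252 122.62358537  -4.31348207
  51.48658291  -4.51759455]
```

View pics/top1.png

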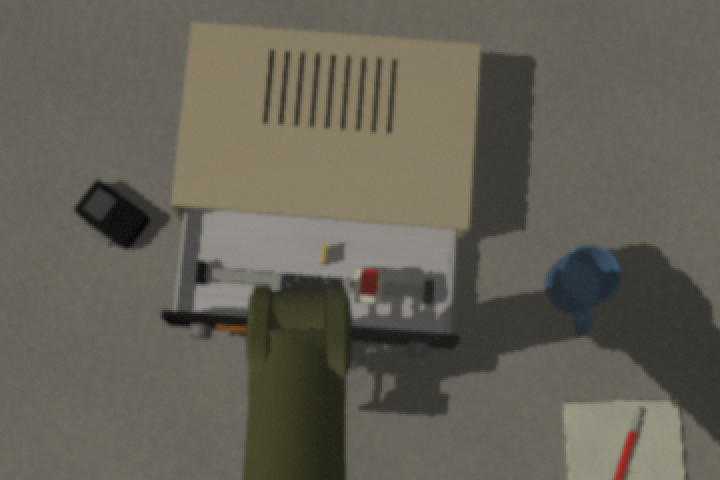

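The drawer is at its stop: 26 N of pull and no more motion. The red knob is near crop (369,282), the yellow tab near (324,252), and mug, microphone and pen are undisturbed. I'll release the bar and rise.

>>> drive_tool(moves=[0, 0, 0, 0, 26, 0, 0, 0, 0, 26, 0, 0.15, 0, 0, 26, 0, 0.2, -1.0, 0, 26, 0, 0.2, -2.5, 0, 26])

```text
time_s: 6.0
tool_pos: [0.459, -0.0099, 0.1336]
tool_rot: [-179.6, 0.1, 83.4]
force: [1.9, 0.4, 0.5]
grip_width: 0.0261
grasp_force: 0.0
```

Run:
```python
from h import *
z=np.load("top1.npz");im,K,M=z["im"],z["K"],z["M"]
hsv=cv2.cvtColor(im,cv2.COLOR_RGB2HSV).astype(int);H,S,V=hsv[...,0],hsv[...,1],hsv[...,2]
roi=np.zeros(H.shape,bool);roi[165:225,200:350]=1
for n,m,zz in(("red",((H<8)|(H>172))&(S>120),.078),("yel",(H>18)&(H<32)&(S>110),.042)):
    v,u=np.nonzero(m&roi);print(n,len(u),u.mean(),v.mean(),onplane(u.mean(),v.mean(),zz,K,M))
b=np.array([.598,-.025])-.1355*np.array([.9937,-.112]);print("bar",b,"knob line x:",b+.107*np.array([.9937,-.112]))
o=env.get_obs();print(o['tool_pos'],o['force'],o['grip_width'],o['tool_rot'])
go([.55,-.05,.20],173.6);go([.55,-.05,.20],-6.4)
```

```text
red 87 304.35632183908046 199.95402298850576 [ 0.56138596 -0.09260701  0.078     ]
yel 15 279.0 189.33333333333334 [ 0.59776942 -0.02920093  0.042     ]
bar [ 0.46335365 -0.009824  ] knob line x: [ 0.56967955 -0.021808  ]
[ 0.45903124 -0.00991452  0.13362531] [1.92691209 0.36464761 0.51660049] 0.026056607600856194 [-1.79627599e+02  1.42417008e-01  8.34420292e+01]
units [-0.74   2.363 -1.673] turn -9.016 rot [-1.7963e+02  1.4000e-01  8.3440e+01]
units [-0.74   2.363 -1.673] turn 8.984 rot [-1.7963e+02  1.4000e-01  8.3440e+01]
```

>>> drive_tool(moves=[-0.9, 1.9, -1.7, 9.0, 60, -0.9, 1.9, -1.7, 9.0, 60, -0.9, 1.9, -1.7, 9.0, 60, -0.9, 1.9, -1.7, 9.0, 60, -0.9, 1.9, -1.7, 9.0, 60])

```text
time_s: 6.62
tool_pos: [0.532, -0.0541, 0.2017]
tool_rot: [-179.9, 0.1, 29.4]
force: [-0.6, 0.2, -0.2]
grip_width: 0.0589
grasp_force: 0.0
```

>>> drive_tool(moves=[0, 0, 0, 3.65, 60, 0, 0, 0, 3.65, 60, 0, 0, 0, 3.65, 60, 0, 0, 0, 3.65, 60, 0, 0, 0, 3.65, 60])

```text
time_s: 7.25
tool_pos: [0.5322, -0.054, 0.2018]
tool_rot: [-180.0, 0.1, -6.7]
force: [-0.6, -0.4, 0.1]
grip_width: 0.0602
grasp_force: 0.0
```

Run:
```python
from h import *
o=env.get_obs();print(o['tool_pos'],o['tool_rot'],o['qpos'])
im,d,K,M=cam('wrist');save('w3',im);np.savez('w3.npz',im=im,d=d,K=K,M=M)
```

```text
[ 0.53215826 -0.05399527  0.20181726] [-1.79992967e+02  1.41304644e-01 -6.71550207e+00] [-39.9834832    5.74853012  46.07639327 102.4887399   -4.31993336
  73.70209155 -89.54228806]
```

View pics/w3.png

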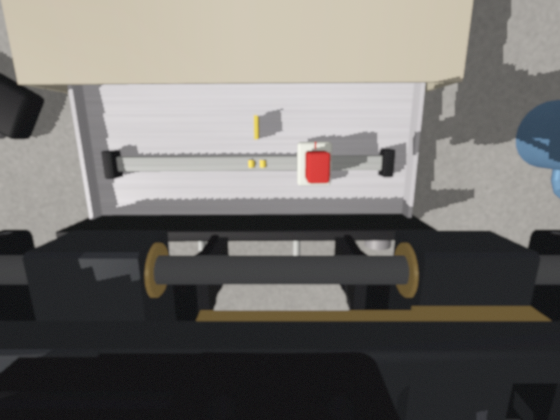

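The red knob top is at (318,167), the tab at (257,126), and the two yellow lips at (251,163) and (263,163). The red line on the saddle shows at (315,146).

```bash
cat >> h.py <<'E'
def find(im,K,M,rows=(60,210),cols=(150,400)):
    hsv=cv2.cvtColor(im,cv2.COLOR_RGB2HSV).astype(int);H,S,V=hsv[...,0],hsv[...,1],hsv[...,2]
    roi=np.zeros(H.shape,bool);roi[rows[0]:rows[1],cols[0]:cols[1]]=1
    X=np.array([.9937,-.112]);Y=np.array([.112,.9937])
    for n,m,zz in(("red",((H<8)|(H>172))&(S>120)&(V>80),.078),("yel",(H>18)&(H<32)&(S>110),.042)):
        k,_,st,c=cv2.connectedComponentsWithStats((m&roi).astype(np.uint8))
        for i in range(1,k):
            if st[i,4]>12:
                p=onplane(*c[i],zz,K,M)[:2];print(n,st[i].tolist(),c[i].round(1),p.round(4),"case xy",(p@X).round(4),(p@Y).round(4))
E
python3 - <<'E'
from h import *
z=np.load("w3.npz");im,d,K,M=[z[k] for k in("im","d","K","M")];find(im,K,M)
P=cloud(d,K,M);q=P[155:180,308:328].reshape(-1,3);q=q[(q[:,2]>.07)&(q[:,2]<.085)];print(q.mean(0),(q.max(0)+q.min(0))/2)
go([.562,-.09,.1],-6.4)
E
```

```text
red [306, 151, 24, 32, 726] [317.5 166.5] [ 0.5635 -0.0914] case xy 0.5702 -0.0277
yel [255, 116, 4, 22, 77] [256.3 127.3] [ 0.6063 -0.0366] case xy 0.6066 0.0315
yel [249, 160, 6, 7, 34] [251.4 163.2] [ 0.5708 -0.0265] case xy 0.5702 0.0376
yel [260, 161, 6, 6, 29] [262.8 163.4] [ 0.5691 -0.0383] case xy 0.5698 0.0257
[ 0.56297787 -0.09138021  0.07802995] [ 0.562865   -0.09123664  0.07787716]
units [0.845 0.807 2.547] turn -0.028 rot [-1.7999e+02  1.1000e-01 -6.6800e+00]
```

```bash
python3 -c "
from h import *
go([.563,-.0914,.050],-6.4)"
```

```text
units [0.877 0.839 3.797] turn -0.028 rot [-1.7999e+02  1.1000e-01 -6.6800e+00]
```

>>> drive_tool(moves=[0.87, 0.84, 1.0, -0.03, 46, 0.87, 0.84, 2.3, -0.03, 46, 0.87, 0.84, 2.3, -0.03, 46, 0.87, 0.84, 2.3, -0.03, 46])

```text
time_s: 7.8
tool_pos: [0.5644, -0.0915, 0.112]
tool_rot: [-180.0, -0.1, -6.4]
force: [0.1, -0.3, 0.2]
grip_width: 0.0461
grasp_force: 0.0
```

Run:
```python
from h import *
o=env.get_obs();print(o['tool_pos'],o['grip_width'])
im,d,K,M=cam('wrist');save('w4',im);find(im,K,M,(60,330),(50,500))
go([.563,-.0914,.050],-6.4)
```

```text
[ 0.56444089 -0.0915257   0.11197692] 0.04606713714234355
red [269, 206, 30, 50, 1435] [283.4 230.9] [ 0.566  -0.0928] case xy 0.5728 -0.0288
yel [201, 158, 11, 31, 285] [206.  172.3] [ 0.6077 -0.0381] case xy 0.6081 0.0302
yel [198, 214, 8, 9, 60] [201.8 217.8] [ 0.5724 -0.0286] case xy 0.572 0.0357
yel [213, 214, 8, 9, 62] [216.6 217.8] [ 0.5711 -0.0403] case xy 0.572 0.0239
yel [171, 243, 19, 55, 537] [178.7 270.5] [ 0.5299 -0.0017] case xy 0.5268 0.0576
yel [374, 243, 18, 55, 544] [383.4 270.4] [ 0.5112 -0.1702] case xy 0.527 -0.1119
yel [167, 306, 333, 15, 4132] [345.9 314.1] [ 0.4739 -0.1369] case xy 0.4862 -0.083
units [-0.057  0.005  1.567] turn -0.002 rot [-1.7995e+02 -1.7000e-01 -6.4200e+00]
```

View pics/w4.png

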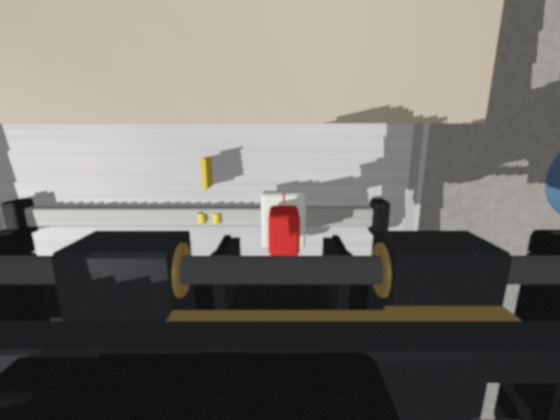

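The knob (284,231) lies between the fingers, with its line at (284,197) and the tab at (206,172). I'll go down and grip it.

>>> drive_tool(moves=[-0.03, 0.02, 0.8, 0, 46, -0.03, 0.02, 1.55, 0, 46, -0.03, 0.02, 1.55, 0, 46, -0.03, 0.02, 1.55, 0, 15, -0.03, 0.02, 1.55, 0, 15], squeeze=20)

```text
time_s: 8.48
tool_pos: [0.564, -0.0925, 0.0506]
tool_rot: [-180.0, -0.2, -6.5]
force: [0.5, 0.8, -0.2]
grip_width: 0.0332
grasp_force: 0.0
```

>>> drive_tool(moves=[0, 0, 0, 0, 15, 0, 0, 0, 0, 15, 0, 0, 0, 0, 15])

```text
time_s: 8.85
tool_pos: [0.5633, -0.0927, 0.0496]
tool_rot: [-180.0, -0.1, -6.5]
force: [-0.5, -0.3, 5.7]
grip_width: 0.0218
grasp_force: 20.0
```

Run:
```python
from h import *
o=env.get_obs();print(o['tool_pos'],o['tool_rot'],o['grip_width'],o['grasp_force'],o['force'])
X=np.array([.9937,-.112]);Y=np.array([.112,.9937]);print("case xy",o['tool_pos'][:2]@X,o['tool_pos'][:2]@Y)
im,d,K,M=cam('wrist');save('w5',im);np.savez('w5.npz',im=im,d=d,K=K,M=M);find(im,K,M,(60,240),(50,500))
```

```text
[ 0.56325002 -0.09266178  0.04955317] [-1.79984885e+02 -8.43228249e-02 -6.48468170e+00] 0.021765298446718193 19.99994583427906 [-0.53180827 -0.33759719  5.70531962]
case xy 0.5700796589974987 -0.028994005135265212
red [261, 229, 41, 11, 378] [281.2 234.5] [ 0.5832 -0.0945] case xy 0.5901 -0.0286
yel [169, 164, 20, 42, 660] [178.7 183.4] [ 0.6078 -0.0391] case xy 0.6084 0.0292
```

View pics/w5.png

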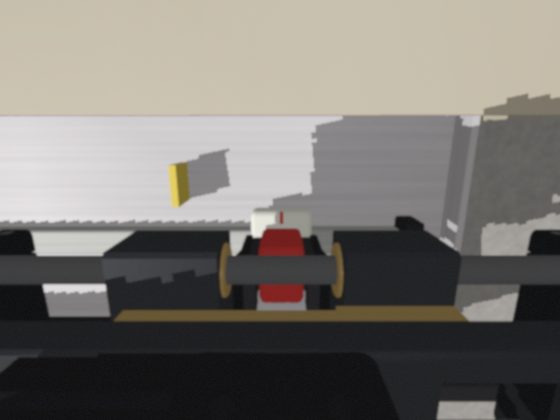

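The knob is gripped (21.8 mm, 20 N), with the red line at (281,217) and the tab at (179,183), about 59 mm to go. I'll slide 48 mm and then check.

>>> drive_tool(moves=[0, -0.25, 0, 0, 15, 0, -0.5, 0, 0, 15, 0, -0.75, 0, 0, 15, 0, -1.0, 0, 0, 15, 0, -1.2, 0, 0, 15])

```text
time_s: 9.52
tool_pos: [0.5683, -0.0481, 0.0496]
tool_rot: [179.8, -0.1, -6.6]
force: [-1.0, -7.0, 6.9]
grip_width: 0.0218
grasp_force: 20.0
```

>>> drive_tool(moves=[0, 0, 0, 0, 15, 0, 0, 0, 0, 15])

```text
time_s: 9.78
tool_pos: [0.5687, -0.0445, 0.0496]
tool_rot: [-180.0, -0.1, -6.5]
force: [-1.6, 1.0, 6.9]
grip_width: 0.0218
grasp_force: 20.0
```

```bash
cat >> h.py <<'E'
def chk():
    o=env.get_obs();print(o['tool_pos'],o['tool_rot'].round(2),o['grip_width'],o['force'])
    X=np.array([.9937,-.112]);Y=np.array([.112,.9937]);print("case xy",o['tool_pos'][:2]@X,o['tool_pos'][:2]@Y, "force y",o['force'][:2]@Y)
    im,d,K,M=cam('wrist');find(im,K,M,(60,240),(50,500))
    hsv=cv2.cvtColor(im,cv2.COLOR_RGB2HSV).astype(int);H,S,V=hsv[...,0],hsv[...,1],hsv[...,2]
    r=((H<8)|(H>172))&(S>100);r[:206]=0;r[224:]=0;v,u=np.nonzero(r);w=np.array([onplane(a,b,.0415,K,M)[:2] for a,b in zip(u,v)])
    if len(u): print("line",len(u),u.mean(),v.min(),v.max(),"y",(w@Y).mean())
    y=(H>18)&(H<32)&(S>110);y[:140]=0;y[212:]=0
    for row in range(160,212,5):
        k=np.nonzero(y[row])[0]
        if len(k): print(row,k.min(),k.max(),V[row,k].tolist(),"y",[round(float(onplane(a,row,.042,K,M)[:2]@Y),4) for a in(k.min()-.5,k.max()+.5)])
    return im
E
python3 -c "
from h import *
save('w6',chk())"
```

```text
[ 0.56867198 -0.04447302  0.04955829] [-1.7996e+02 -7.0000e-02 -6.4700e+00] 0.021839362680757857 [-1.59909815  1.00617687  6.8767444 ]
case xy 0.5700703259531472 0.01949841717118913 force y 0.8207389637200799
red [261, 229, 41, 11, 386] [281.4 234.4] [ 0.5887 -0.0464] case xy 0.5902 0.0198
yel [257, 163, 8, 44, 303] [260.  184.4] [ 0.6075 -0.0364] case xy 0.6078 0.0318
line 30 281.0 213 222 y 0.020026253718553565
165 257 263 [201, 199, 199, 198, 192, 172, 145] y [0.0336, 0.0297]
170 257 263 [224, 224, 224, 223, 217, 197, 161] y [0.0337, 0.0298]
175 257 263 [222, 223, 224, 223, 216, 196, 162] y [0.0337, 0.0298]
180 257 263 [222, 224, 224, 222, 217, 198, 164] y [0.0338, 0.0298]
185 257 263 [222, 223, 224, 222, 218, 202, 171] y [0.0338, 0.0299]
190 257 264 [222, 223, 224, 223, 218, 201, 171, 140] y [0.0339, 0.0294]
195 257 264 [221, 223, 223, 222, 218, 202, 170, 140] y [0.034, 0.0294]
200 257 263 [221, 223, 223, 223, 219, 208, 186] y [0.034, 0.03]
205 257 262 [220, 221, 221, 221, 218, 211] y [0.0341, 0.0306]
```

View pics/w6.png

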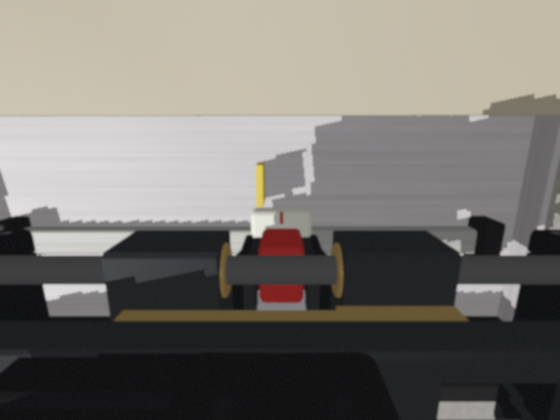

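The line (281,217) is about 11.7 mm short of the tab (260,184). I'll creep forward.

>>> drive_tool(moves=[0, -0.05, 0, 0, 15, 0, -0.1, 0, 0, 15, 0, -0.15, 0, 0, 15, 0, -0.2, 0, 0, 15, 0, -0.2, 0, 0, 15])

```text
time_s: 10.45
tool_pos: [0.5693, -0.0387, 0.0496]
tool_rot: [179.9, -0.1, -6.5]
force: [-1.0, -2.8, 5.7]
grip_width: 0.0219
grasp_force: 20.0
```

```bash
python3 -c "
from h import *
chk()"
```

```text
[ 0.56932502 -0.03874651  0.04957045] [ 1.799e+02 -8.000e-02 -6.550e+00] 0.021948665841883513 [-1.03098136 -2.84109301  5.73534403]
case xy 0.57007788011673 0.02526199282312479 force y -2.9386640338642653
red [261, 229, 41, 11, 388] [281.4 234.4] [ 0.5893 -0.0407] case xy 0.5902 0.0256
yel [267, 163, 7, 44, 273] [269.7 184.8] [ 0.6074 -0.0362] case xy 0.6076 0.0321
line 19 280.5263157894737 213 222 y 0.026020372101514117
165 267 272 [199, 199, 193, 177, 152, 136] y [0.0337, 0.0304]
170 267 272 [223, 223, 216, 197, 167, 145] y [0.0338, 0.0304]
175 267 272 [222, 223, 223, 216, 196, 163] y [0.0338, 0.0305]
180 267 272 [222, 223, 222, 216, 197, 163] y [0.0339, 0.0305]
185 267 273 [221, 223, 223, 222, 215, 193, 158] y [0.0339, 0.0299]
190 267 273 [222, 223, 223, 222, 217, 199, 167] y [0.0339, 0.03]
195 267 273 [222, 223, 222, 221, 217, 202, 174] y [0.034, 0.03]
200 267 272 [219, 215, 196, 166, 147, 141] y [0.034, 0.0306]
205 267 272 [218, 215, 199, 172, 150, 142] y [0.034, 0.0306]
```

>>> drive_tool(moves=[0, -0.025, 0, 0, 15, 0, -0.05, 0, 0, 15, 0, -0.05, 0, 0, 15])

```text
time_s: 10.88
tool_pos: [0.5696, -0.036, 0.0496]
tool_rot: [179.9, -0.1, -6.5]
force: [-0.8, -2.6, 6.1]
grip_width: 0.0218
grasp_force: 20.0
```

>>> drive_tool(moves=[0, -0.025, 0, 0, 15, 0, -0.04, 0, 0, 15, 0, -0.04, 0, 0, 15])

```text
time_s: 11.25
tool_pos: [0.57, -0.033, 0.0496]
tool_rot: [-180.0, -0.1, -6.5]
force: [-1.8, 1.0, 6.3]
grip_width: 0.0221
grasp_force: 20.0
```

```bash
python3 -c "
from h import *
chk()"
```

```text
[ 0.56997667 -0.03300129  0.04957131] [-1.7995e+02 -7.0000e-02 -6.4900e+00] 0.02212225635320823 [-1.75470203  1.00724757  6.2607338 ]
case xy 0.5700819583703582 0.0310440091929384 force y 0.8043752808085045
red [261, 229, 41, 11, 386] [281.3 234.4] [ 0.59   -0.0349] case xy 0.5902 0.0314
yel [277, 163, 6, 44, 223] [279.9 185.1] [ 0.6072 -0.0361] case xy 0.6074 0.0322
line 29 281.0344827586207 213 222 y 0.031548550668927595
165 278 282 [141, 140, 139, 139, 138] y [0.0335, 0.0307]
170 278 282 [148, 146, 147, 147, 144] y [0.0335, 0.0307]
175 278 282 [149, 147, 147, 147, 145] y [0.0335, 0.0307]
180 278 282 [147, 147, 146, 146, 144] y [0.0335, 0.0307]
185 278 282 [148, 146, 146, 146, 144] y [0.0335, 0.0307]
190 278 282 [148, 146, 146, 146, 144] y [0.0335, 0.0307]
195 278 282 [148, 146, 147, 145, 144] y [0.0335, 0.0307]
200 277 282 [144, 146, 145, 145, 144, 142] y [0.0341, 0.0307]
205 277 282 [142, 144, 145, 145, 145, 142] y [0.0341, 0.0307]
```

The knob was pulled forward, so the ball is dropping in. The line and tab are within about 0.6 mm. I'll nudge slightly further to feel the seat.

>>> drive_tool(moves=[0, -0.02, 0, 0, 15, 0, -0.02, 0, 0, 15, 0, -0.02, 0, 0, 15, 0, -0.02, 0, 0, 15])

```text
time_s: 11.8
tool_pos: [0.5701, -0.0322, 0.0496]
tool_rot: [-180.0, -0.1, -6.5]
force: [-0.2, -0.1, 6.4]
grip_width: 0.0222
grasp_force: 20.0
```

```bash
python3 -c "
from h import *
save('w7',chk())"
```

```text
[ 0.57007571 -0.0322069   0.04957312] [-1.7996e+02 -7.0000e-02 -6.4800e+00] 0.022207643034043767 [-0.24970399 -0.13791159  6.39998333]
case xy 0.5700914058652902 0.03184448603463272 force y -0.16500959148218253
red [261, 229, 41, 11, 386] [281.4 234.4] [ 0.5901 -0.0342] case xy 0.5902 0.0321
yel [278, 163, 6, 44, 223] [280.9 184.9] [ 0.6073 -0.0359] case xy 0.6075 0.0324
line 29 281.0 212 222 y 0.03237090496285575
165 279 283 [145, 140, 140, 139, 139] y [0.0337, 0.031]
170 279 283 [152, 148, 147, 147, 146] y [0.0337, 0.0309]
175 279 283 [152, 147, 147, 147, 146] y [0.0337, 0.0309]
180 279 283 [151, 146, 146, 146, 144] y [0.0338, 0.0309]
185 279 283 [150, 146, 147, 146, 145] y [0.0338, 0.0309]
190 279 283 [151, 147, 147, 146, 145] y [0.0338, 0.0309]
195 279 283 [150, 147, 145, 145, 145] y [0.0338, 0.0309]
200 279 283 [145, 145, 144, 144, 143] y [0.0338, 0.0309]
205 278 283 [140, 144, 144, 144, 144, 143] y [0.0344, 0.0309]
```

View pics/w7.png

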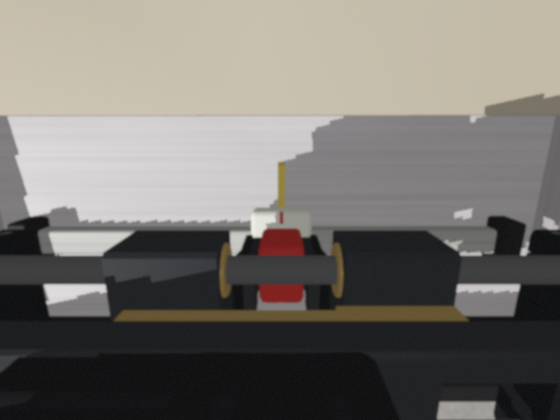

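The line and tab meet at column 281 with about zero force, so the knob is seated. Tool travel on the drawer was about 135.5 mm, so a light pull on the knob along -x will show whether the drawer really is at its stop.

>>> drive_tool(moves=[-0.04, 0, 0, 0, 15, -0.08, 0, 0, 0, 15, -0.08, 0, 0, 0, 15, -0.08, 0, 0, 0, 15])

```text
time_s: 12.35
tool_pos: [0.57, -0.0322, 0.0496]
tool_rot: [180.0, -0.5, -6.5]
force: [8.7, -1.3, -2.3]
grip_width: 0.0218
grasp_force: 20.0
```

```bash
python3 -c "
from h import *
chk()" | head -5
```

```text
[ 0.57004074 -0.03217199  0.04964724] [179.99  -0.49  -6.47] 0.021765128077574743 [ 8.67142941 -1.2903879  -2.26143811]
case xy 0.5700527426794327 0.03187526009559783 force y -0.311058360224115
red [261, 229, 41, 11, 394] [281.3 234.3] [ 0.5898 -0.0341] case xy 0.5899 0.0322
yel [278, 163, 6, 44, 219] [280.9 185.1] [ 0.6071 -0.0358] case xy 0.6073 0.0324
line 29 281.0 212 222 y 0.03239706776013122
```

>>> drive_tool(moves=[0.04, 0, 0, 0, 15, 0.04, 0, 0, 0, 15, 0.04, 0, 0, 0, 15, 0.04, 0, 0, 0, 15])

```text
time_s: 12.9
tool_pos: [0.57, -0.0322, 0.0496]
tool_rot: [-180.0, -0.3, -6.5]
force: [4.9, -0.3, 2.9]
grip_width: 0.0216
grasp_force: 20.0
```

```bash
python3 -c "
from h import *
chk()
print(env.sign_off())" | grep -v "^[12][0-9][0-9] "
```

```text
[ 0.57001248 -0.03215788  0.04958265] [-179.98   -0.28   -6.47] 0.021557013647032552 [ 4.90734899 -0.29318936  2.9076194 ]
case xy 0.5700230858002616 0.03188610845497681 force y 0.25828081715312
red [261, 229, 41, 11, 394] [281.3 234.3] [ 0.5899 -0.0341] case xy 0.59 0.0322
yel [279, 163, 5, 44, 217] [281.  184.4] [ 0.6075 -0.0359] case xy 0.6077 0.0324
line 28 281.0 213 222 y 0.03241122735367239
the job is handed in; nothing more can be done
None
```

I handed the job in at about 13 s with the drawer against its stop, though I measured only about 135.5 mm of travel against the stated 140 mm, and the red knob still gripped and seated at the notch; nothing I did came near the mug, microphone or pen.

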